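# Unlock the tube-cutting stop and hold it at its click

### The arm

A 6-joint arm with a two-finger parallel gripper is mounted at the origin on the work surface. World frame = base frame: x ahead of the robot, y to its left, z up, the work surface at z = 0. Lengths are in m, angles in rad, forces in N, time in s.
With the tool pointing down it reaches from about 0.225 to 0.875 m from the base axis. Payload 3.4 kg.
Tool frame: the origin (TCP) lies midway between the tips of the shut fingers; the grasp point (between the pads) lies 19 mm behind it; z points along the fingers, y is the line along which they close (so a half turn about z gives the same grasp; the last joint's range is limited). The gripper opens to 85 mm and grips with 20 to 120 N. Pads are 22 mm wide; open, the fingers measure 114 mm over their backs; the gripper's body (76 mm by 85 mm) begins 54 mm behind the grasp point. The pads swing forward as they close: fully open they stand 13 mm farther back than shut.
Start: joints at [1.226, 0.276, 1.505, -0, 1.361, -0.121], TCP at [0.128, 0.561, 0.231] pointing down, gripper open.
Joint ranges: [-2.89, 2.89], [-0.75, 2.08], [0.22, 2.7], [-1.18, 4.32], [0.11, 2.71], [-2.7, 2.7]. Speed limits (rad/s): [2.57, 2.57, 3.14, 3.14, 3.14, 3.14].

### API

Orientations are given as a unit quaternion [w, x, y, z].
In Python, from rig import * gives the robot as it stands.
- The arm moves only by the tool apply_moves, never from a script. Its argument "steps" is one flat list of numbers, 4 for each row, row after row: the shift along the world's x, y, z in cm, then the turn about the world's z in degrees. A call has 1 to 8 rows; each row is the pose to reach, as a shift and turn from the pose commanded when the call began; what a row does not reach only later rows make up. A row lasts 1/12 s, in which the tool goes at most 41.7 mm and 7.16 degrees, less where a joint would pass 70% of its speed; a pose out of reach is approached as far as the arm can. A call with a gripper value outside its range is refused whole. "jaw" is the closure in counts, from 0 (fully open) to 255 (shut), set as the call begins (left out, the last holds). The fingers move at their own pace and stop on an object; "newtons" is the grip in N (left out, the last holds). Time passes only in rows, so rows that repeat a pose let the fingers close. It gives the time, the measured TCP pose, the force, the opening and the grip force at its end, in the units of the state.
- get_state(): the state, without advancing time (a new reading comes with each control period).
- get_image(name): name is "scene" or "top" or "wrist"; returns the picture (480x640x3 uint8, red, green, blue); there is no depth.
- calibration(name): a dict with "fx", "fy", "cx", "cy" (pixels), "k1" (the pictures are not rectified: a ray, as slopes to the right and down, at radius r is drawn at 1 + k1 r^2 times it, then the intrinsics apply), "xyz" and "rotation" of the camera in the world. Camera axes: x right, y up, looking along -z (the intrinsics and any distortion apply to the point x, -y, -z); pixel columns grow to the right and rows downward; lengths in m; the calibration is good to about 2 mm. A picture is of the moment at which its call begins: read the wrist's pose just before it. calibration takes no time and is no camera call; for the wrist camera it gives the pose at the moment of the call.
- sign_off(): hands the job in; it is judged then, once.
The state is a dict: "clock": time; "qpos": joint angles; "qd": joint speeds; "effort": joint torques, N m; "position": TCP position; "ee_rot": TCP orientation; "contact_force": force on the tool from outside, world axes, zero at the start; "moment": the same for the moment, N m; "width": finger opening in m; "gripper_force": force on a finger pad.
Only numpy, scipy, OpenCV 4.12 (cv2) and the standard library are available. Lean on these libraries where they do the work, as an engineer would, in place of code of your own. Each camera call takes 0.05 s, during which the arm holds its last target. There are 200 camera calls.

### The job

Pull the orange-headed lock pin straight up out of the cutting jig and park it upright, fully down, in the free hole of the wooden bur stand. Then slide the jig's red length stop along its rail, past the empty pin socket, until you feel its ball click into the notch, and finish while still holding the stop still in the fingers right at the notch, so that a tube can be pushed up to it. Leave the other things on the bench where they are.

Things in the scene. Friction and masses are not known exactly. Their poses are not given: they have to be found in the camera images.
- jig: tube-cutting jig, fixed: steel base 130 (its x) x 300 (its y) x 12 mm, an aluminium channel rail along its y in the middle (40 mm wide, top 34 mm above the bench), blue end blocks (top 42 mm), saw guide with brass tube (top 48 mm) at x +27 to +61, y +62 to +147 mm. Origin: centre of the underside, on the bench, z up. Its y runs to the robot's left, within 0.25 rad
- stop (a joint): travel (m) of the red length stop along the jig's +y, 0 to 0.150, against 1 to 3 N. Starts at 0 to 0.012; the seated pin blocks it at 0.016. At an unknown travel of 0.070 to 0.120 its ball drops into the one V notch (12 mm wide, a dark groove in the brass strip in the rail). Near it the ball pulls the stop in; pushing it out takes about 8 N. Let loose within 3 mm it centres itself
- stop_grip (a point): where to grip the stop: in its black upright finger block, 30 (jig x) x 24 (jig y) x 40 mm high, on the block's axis, 18 mm below its flat top, 72 mm above the bench (the red plate under the block has its top 50 mm above the bench). Lies at jig x = 0, y = -85 mm + travel; axes as the jig's
- index (a joint): how far (m) the stop's sprung detent ball, with the yellow rod on it that stands up through the black block's top, has sunk: about 0.0006 on the plain strip (rod 7.5 mm proud of the block), about 0.005 at the bottom of the notch (rod 3 mm proud); it loses about 1 mm per mm off the notch's centre
- lock_pin: loose pin, 35 to 70 g, at first upright in the jig's brass socket: steel shank 10 mm diameter x 20 mm, necked in the middle; above it a collar 16 mm diameter x 16 mm; above that the orange head 18 mm diameter x 30 mm. Origin: lower end of the shank (seated 14 mm above the bench), z towards the head. Sprung balls on its neck resist with 6 to 12 N over the first 5 mm of a straight pull up
- pin_head (a point): where to grip the pin: on its axis in the orange head, 52 mm above the shank's lower end, 14 mm below the head's top; seated 66 mm above the bench. The stop's black block stands at least 20 mm away along the jig's y, so the fingers best close along the jig's x
- pin_socket (a point): centre of the mouth of the lock pin's hole in the brass socket block (30 x 30 mm), 34 mm above the bench, at jig x = -42, y = -31 mm; hole 11 mm diameter, through to the base plate 22 mm below
- stand: wooden bur stand, fixed, 160 (its x) x 60 (its y) x 30 mm high, on the left or on the right of the jig; five small burs stand in its -x half up to 30 mm above its top. Origin: centre of the underside, z up
- stand_hole (a point): centre of the mouth of the stand's free hole, 14 mm diameter, 22 mm deep, in its top, 30 mm above the bench, at stand x = +50, y = 0 mm. Parked fully down the pin's collar rests on the stand's top and the shank's lower end is 10 mm above the bench
- spool: bystander: spool of copper wire with green flanges, 72 mm diameter, 56 mm high, on the side of the jig where the stand is not; origin under its centre
- jar: bystander: amber jar, 56 mm diameter, 60 mm high, beyond the jig; origin under its centre
- bench_block: bystander: steel block 64 x 64 x 20 mm, beyond the jig; origin under its centre
- bench_pin: bystander: flat forked wooden board 125 x 60 x 12 mm at the left; origin under it
- saw_frame: bystander: jeweller's saw frame lying flat at the right, 230 x 90 mm, 24 mm high; origin under it
- small_driver: bystander: screwdriver 150 mm long lying on the bench between the robot and the jig; origin under it
Mind the look-alikes: they are no part of the job. Of the things that look like the stand, the largest one is meant.

How it is judged:
By the outcome, as a careful person would: the job done as asked, in the order asked, and still so for the second after the job is handed in, while the arm keeps its last pose, push and grip.
It also fails if it takes over 67 s, if anything falls off the work surface, if the arm or the gripper's body presses on something with over 40 N, if the wrist force passes 120 N, or if a joint passes its speed limit or range.

## Working session

There is one attempt and no reset: what is moved stays moved. The work goes in short steps, Python scripts to look and compute and a tool call to move; the robot and the scene stay as the last step left them, time stands still between calls to the robot, and variables do not carry over. Pictures are saved under pics/ and viewed, at most 10 in all, crops included, and the job is handed in when it is done.

Besides the shell and the picture viewer there is one more tool, called after "Request:" in YAML: its name, and indented under it one key for each argument. apply_moves: Moves the arm, as the interface text tells. Its arguments: {"type":"object","properties":{"steps":{"type":"array","items":{"type":"number"}},"jaw":{"type":"number"},"newtons":{"type":"number"}},"required":["steps"]}

```bash
mkdir -p pics
python3 - <<'E'
from rig import *
import cv2
s=get_state();print(s)
for n in("scene","top"):
    c=calibration(n);print(n,c)
    cv2.imwrite(f"pics/{n}0.png",cv2.cvtColor(get_image(n),cv2.COLOR_RGB2BGR))
E
```

```text
{'clock': 0.0, 'qpos': array([ 1.22598576e+00,  2.76597202e-01,  1.50614992e+00, -1.23447146e-05,
        1.36070991e+00, -1.21011780e-01]), 'qd': array([ 0.00018176,  0.00156038, -0.00020561,  0.00047026, -0.00253288,
       -0.00153853]), 'effort': array([ 8.94241348e-04, -4.16767108e+01, -2.45797884e+01, -4.32629968e-04,
        1.10322985e-02, -5.63693263e-06]), 'position': array([0.12744469, 0.56014356, 0.23043177]), 'ee_rot': array([-2.09287446e-04,  1.11664680e-01,  9.93745506e-01, -9.08413266e-04]), 'contact_force': array([-0.03866816,  0.22905886,  0.24697321]), 'moment': array([-0.02214235,  0.05038151, -0.06030219]), 'gripper_force': 0.0, 'width': 0.08522712754491955}
scene {'fx': 496.36290820025914, 'fy': 496.36290820025914, 'cx': 325.2475522698501, 'cy': 233.05998392240414, 'k1': -0.038122232790179685, 'xyz': array([1.31294379, 0.52183972, 0.84635849]), 'rotation': array([0.43214443, 0.20103915, 0.38549923, 0.79007899])}
top {'fx': 536.7822608143881, 'fy': 536.7822608143881, 'cx': 321.7458023142641, 'cy': 241.0455567851215, 'k1': -0.0936912095485322, 'xyz': array([0.32917854, 0.02357221, 1.25055552]), 'rotation': array([ 0.7072791 ,  0.05868368, -0.06136231, -0.70181704])}
```

View pics/top0.png

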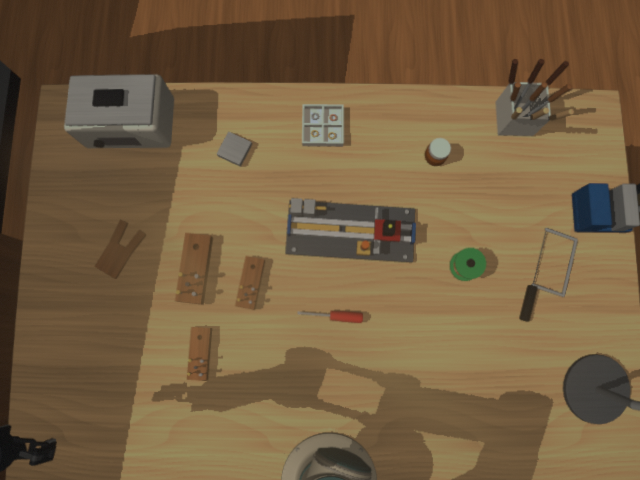

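View pics/scene0.png

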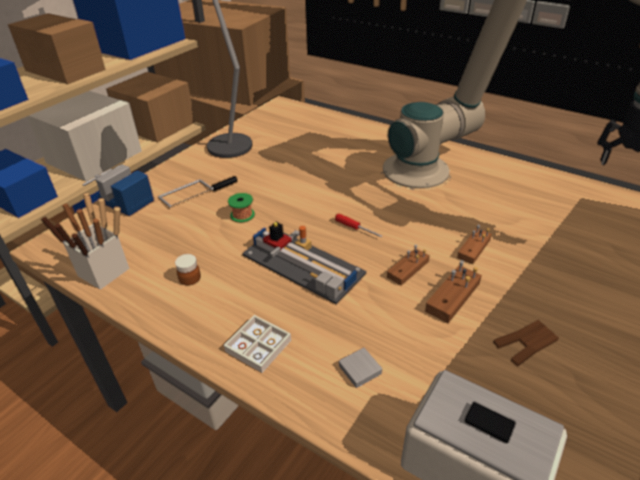

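The top view shows three stand candidates: the large one at (195,268), and smaller ones at (250,282) and (200,353). I'm taking the largest. The orange pin is at (365,247) and the red stop with its black block at (388,230). Other things nearby are the red driver handle at (345,316) and the parts tray at (323,125). Next is one close crop to check the choice.

```bash
cat > h.py <<'E'
import numpy as np,cv2
from scipy.spatial.transform import Rotation as R
from rig import *
def Rot(q): return R.from_quat([q[1],q[2],q[3],q[0]])
def ray(c,u,v):
    d=np.array([(u-c["cx"])/c["fx"],(v-c["cy"])/c["fy"]]);p=d.copy()
    for _ in range(20): p=d/(1+c["k1"]*(p@p))
    return Rot(c["rotation"]).apply([p[0],-p[1],-1])
def back(c,u,v,z):
    r=ray(c,u,v);o=np.array(c["xyz"]);return (o+r*(z-o[2])/r[2])
def proj(c,P):
    q=Rot(c["rotation"]).inv().apply(np.atleast_2d(P)-c["xyz"]);p=np.c_[-q[:,0]/q[:,2],q[:,1]/q[:,2]]
    p=p*(1+c["k1"]*(p**2).sum(1,keepdims=True));return p*[c["fx"],c["fy"]]+[c["cx"],c["cy"]]
def save(n,im): cv2.imwrite(f"pics/{n}.png",cv2.cvtColor(im,cv2.COLOR_RGB2BGR))
E
python3 - <<'E'
import cv2
a=cv2.imread("pics/top0.png")[190:310,170:430]
cv2.imwrite("pics/crop.png",cv2.resize(a,None,fx=3,fy=3,interpolation=cv2.INTER_CUBIC))
E
```

```text
(no output)
```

View pics/crop.png

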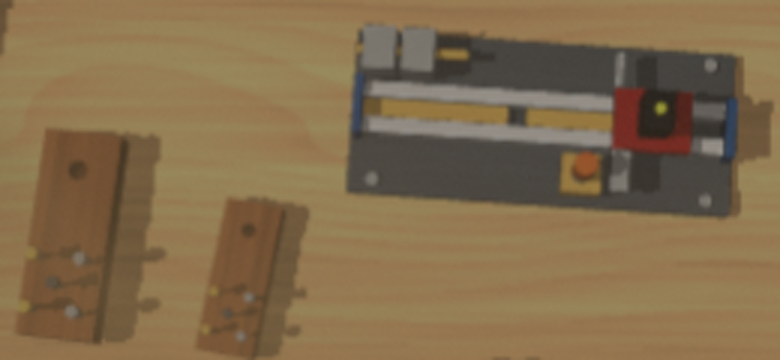

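The crop confirms the big stand, with its free hole at crop (78,170), and the pin head at (586,165). The block and rod are at (660,108), and the notch is the dark groove at (517,117) in the brass strip.

Run:
```python
from h import *
from scipy.optimize import least_squares
c=calibration("top")
f=lambda u,v:np.array([u/3+170-.33,v/3+190-.33])
def fit(obj,px,z0):
    def w(p,o=obj):
        o=np.array(o,float);a=p[2];return np.c_[p[0]+np.cos(a)*o[:,0]-np.sin(a)*o[:,1],p[1]+np.sin(a)*o[:,0]+np.cos(a)*o[:,1],o[:,2]]
    r=least_squares(lambda p:(proj(c,w(p))-px).ravel(),[*back(c,*px[0],z0)[:2],0]);print(r.x,r.fun.round(1));return lambda o:w(r.x,[o])[0],r.x[2]
J,aj=fit([[.065,.15,.012],[.065,-.15,.012],[-.065,-.15,.012],[-.065,.15,.012],[-.042,-.031,.08]],np.array([f(360,31),f(736,55),f(730,216),f(347,191),f(586,164)]),.01)
S,as_=fit([[.08,.03,.03],[.08,-.03,.03],[.05,0,.03],[-.08,.03,.03]],np.array([f(47,129),f(124,136),f(78,170),f(15,333)]),.03)
print("pin",J([-.042,-.031,.066]),"stop0",J([0,-.085,.072]),"hole",S([.05,0,.03]),back(c,*f(78,170),.03),np.degrees([aj,as_]))
i=lambda p:np.array([[np.cos(aj),np.sin(aj)],[-np.sin(aj),np.cos(aj)]])@(p-J([0,0,0]))[:2]
print("notch",i(back(c,*f(517,117),.03)),"rod",i(back(c,*f(660,108),.0975)),"pin",i(back(c,*f(586,164),.08)))
s=get_state();w=calibration("wrist");print(s["position"],Rot(s["ee_rot"]).as_matrix().round(3));Rt=Rot(s["ee_rot"]);print("cam in tool",Rt.inv().apply(w["xyz"]-s["position"]),w["fx"],w["cx"],w["cy"],w["k1"],(Rt.inv()*Rot(w["rotation"])).as_matrix().round(2))
```

```text
[ 0.5674476  -0.04828188 -0.05816387] [-0.5 -0.4  0.2 -0.2  0.2  0.4 -0.4  0.3  0.4 -0.1]
[ 0.474046    0.31568343 -0.10609714] [-0.  -0.4 -0.3  0.2  0.3  0.1 -0.   0.2]
pin [ 0.52371656 -0.07678795  0.066     ] stop0 [ 0.56250646 -0.13313814  0.072     ] hole [0.52376485 0.31038852 0.03      ] [0.52389343 0.31120588 0.03      ] [-3.33254436 -6.07891809]
notch [-0.00052789  0.02127427] rod [-0.00020117 -0.08078219] pin [-0.04227798 -0.03011471]
[0.12745884 0.56022242 0.23052603] [[-0.975  0.222 -0.001]
 [ 0.222  0.975 -0.002]
 [ 0.    -0.002 -1.   ]]
cam in tool [ 0.07184447 -0.00052625 -0.14205112] 423.8543591417526 322.1966677761628 238.49448627320226 0.027216889124572513 [[-0.    0.96  0.29]
 [ 1.    0.    0.  ]
 [ 0.    0.29 -0.96]]
```

Request:
apply_moves:
  steps: [2,-3.2,0,-4,4,-6.4,0,-8,6,-9.6,0,-12,8,-12.8,0,-16,10,-16,0,-20,12,-19.2,0,-24,14,-22.4,0,-28,16,-25.6,0,-32]
  jaw: 90
  newtons: 60

```text
clock: 0.77
position: [0.2878, 0.3029, 0.2311]
ee_rot: [-0.0, 0.383, 0.924, -0.0]
contact_force: [0.0, 0.0, -0.2]
width: 0.0551
gripper_force: 0.0
```

Request:
apply_moves:
  steps: [2,-3.2,0,-4,4,-6.4,0,-8,6,-9.6,0,-12,8,-12.8,0,-16,10,-16,0,-20,12,-19.2,0,-24,14,-22.4,0,-28,16,-25.6,0,-32]

```text
clock: 1.43
position: [0.448, 0.0469, 0.2311]
ee_rot: [-0.0, 0.623, 0.782, 0.0]
contact_force: [1.3, 0.8, 0.3]
width: 0.055
gripper_force: 0.0
```

Request:
apply_moves:
  steps: [2,-3.2,-1,-4,4,-6.4,-3,-8,6,-9.6,-5,-12,7.6,-12.6,-8,-16.5,7.6,-12.6,-10,-16.5,7.6,-12.6,-10,-16.5,7.6,-12.6,-10,-16.5]

```text
clock: 2.02
position: [0.5221, -0.0771, 0.1299]
ee_rot: [-0.002, 0.728, 0.686, -0.001]
contact_force: [1.0, 0.8, -0.3]
width: 0.0551
gripper_force: 0.0
```

Run:
```python
from h import *
w=calibration("wrist");s=get_state();im=get_image("wrist");save("w1",im)
np.savez("w1.npz",**{k:np.array(v) for k,v in w.items()})
print(s["clock"],s["position"],s["width"],np.degrees(Rot(s["ee_rot"]).as_euler("ZYX")))
print(proj(w,[[.5237,-.0768,.08],[.5237,-.0768,.05]]))
```

```text
2.0167 [ 0.52212116 -0.07705419  0.12992685] 0.05512851691117343 [ 8.66274073e+01 -8.63826599e-02 -1.79728696e+02]
[[324.01733472 266.82321501]
 [324.10035467 247.69090416]]
```

View pics/w1.png

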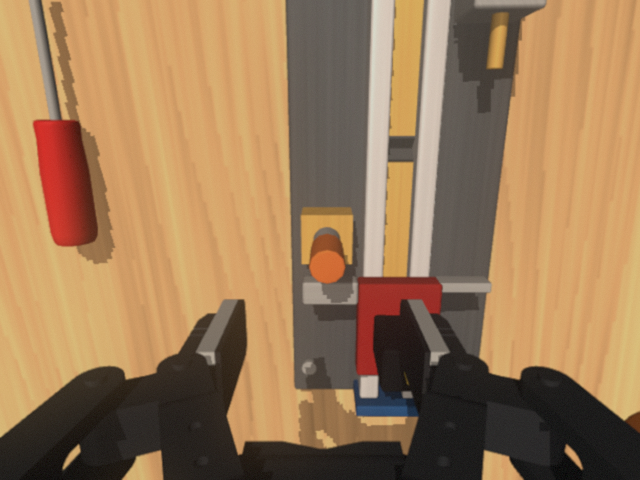

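Wrist view: pin head top at (327,263) in the brass socket, the notch groove at (402,149), and the stop's red plate below. The socket and fingers are clear of each other.

Run:
```python
from h import *
w=dict(np.load("w1.npz"))
im=cv2.imread("pics/w1.png");b,g,r=[im[...,i].astype(int) for i in range(3)]
m=((r>150)&(g>40)&(g<115)&(b<60)&(r-g>80)).astype(np.uint8)
m[:,:290]=0;m[:,360:]=0;m[300:]=0
ys,xs=np.nonzero(m);print(xs.min(),xs.max(),ys.min(),ys.max())
print("head",back(w,327,263,.08),"at rim bottom", [back(w,(xs.min()+xs.max())/2,ys.max(),.08)])
a=np.radians(-3.33);o=np.array([.5674,-.0483]);Ri=np.array([[np.cos(a),np.sin(a)],[-np.sin(a),np.cos(a)]])
for n,u,v,z in[("notch",402,149,.03),("notchtop",402,137,.03),("notchbot",402,160,.03),("sock",327,222,.034),("blk top",410,0,.09)]:
    print(n,Ri@(back(w,u,v,z)[:2]-o))
```

```text
310 344 250 282
head [ 0.52524831 -0.07492616  0.08      ] at rim bottom [array([ 0.5246905 , -0.08475682,  0.08      ])]
notch [0.00157499 0.02052967]
notchtop [0.00122025 0.02704688]
notchbot [0.00190376 0.01445842]
sock [-0.0403066  -0.02051925]
blk top [-0.00920711  0.08095196]
```

Request:
apply_moves:
  steps: [0.3,0.1,-2.5,0,0.3,0.1,-5,0,0.3,0.1,-7,0,0.3,0.1,-8.4,0,0.3,0.1,-8.4,0,0.3,0.1,-8.4,0]

```text
clock: 2.57
position: [0.527, -0.0754, 0.0487]
ee_rot: [0.001, 0.727, 0.687, 0.0]
contact_force: [0.3, -1.1, 0.4]
width: 0.0553
gripper_force: 0.0
```

Request:
apply_moves:
  steps: [0,0,0,0,0,0,0,0,0,0,0,0,0,0,0,0,0,0,0,0,0,0,0,0]
  jaw: 255
  newtons: 50

```text
clock: 3.07
position: [0.5262, -0.0763, 0.0488]
ee_rot: [0.0, 0.727, 0.686, -0.0]
contact_force: [-2.8, 1.3, 7.8]
width: 0.0164
gripper_force: 48.4
```

Request:
apply_moves:
  steps: [0,0,0.3,0,0,0,0.6,0,0,0,0.9,0,0,0,1.5,0,0,0,2.5,0,0,0,4,0,0,0,6.5,0,0,0,9,0]
  newtons: 60

```text
clock: 3.73
position: [0.5268, -0.0763, 0.1393]
ee_rot: [0.0, 0.727, 0.686, 0.0]
contact_force: [0.6, -0.1, -0.4]
width: 0.0163
gripper_force: 59.5
```

Request:
apply_moves:
  steps: [0,0,0.5,0,0,0,0.5,0,0,0,0.5,0]

```text
clock: 3.98
position: [0.5267, -0.0763, 0.1428]
ee_rot: [0.001, 0.727, 0.686, 0.0]
contact_force: [-0.9, -0.4, -0.0]
width: 0.0162
gripper_force: 59.5
```

Run:
```python
from h import *
w=calibration("wrist");s=get_state();im=get_image("wrist");save("w2",im)
print(s["clock"],s["position"],s["width"],s["contact_force"],s["moment"])
R_=Rot(s["ee_rot"])
for d in(0.015,.03,.04):print(proj(w,s["position"]+R_.apply([0,0,d])))
```

```text
3.9833 [ 0.5266987  -0.07629793  0.14284011] 0.016246185510313593 [-0.90257448 -0.37730748 -0.04937162] [ 0.06489165 -0.000195    0.02285047]
[[319.83396826 297.93227998]]
[[320.04714495 283.43622722]]
[[320.17172992 274.96145279]]
```

View pics/w2.png

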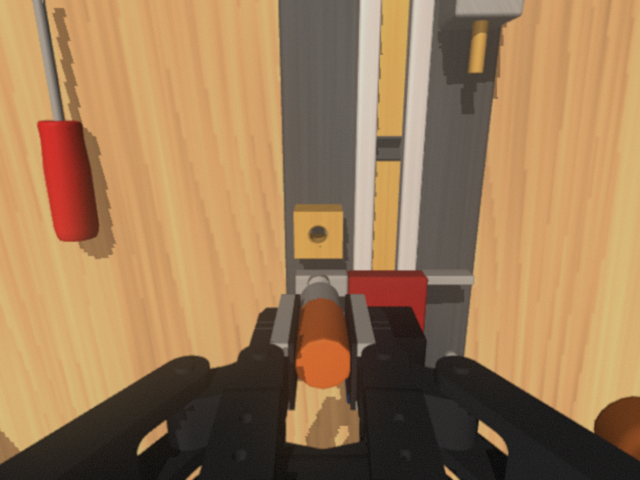

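The pin is out and held upright, with its tip at (319,279) as expected. The socket at (318,234) is empty.

Request:
apply_moves:
  steps: [0,3,0,0,0,7,0,0,0,11,0,0,0,15,0,0,0,19,0,0,0,23,0,0,0,27,0,0,0,31,0,0]

```text
clock: 4.7
position: [0.5252, 0.2353, 0.1405]
ee_rot: [-0.001, 0.727, 0.686, -0.002]
contact_force: [0.6, 0.2, -0.5]
width: 0.0163
gripper_force: 59.5
```

Request:
apply_moves:
  steps: [-0.1,3,0,0,-0.2,6,0,0,-0.2,7.7,0,0,-0.2,7.7,-2,0,-0.2,7.7,-4,0,-0.2,7.7,-4,0,-0.2,7.7,-4,0,-0.2,7.7,-4,0]

```text
clock: 5.37
position: [0.5247, 0.3105, 0.1021]
ee_rot: [-0.0, 0.727, 0.686, -0.0]
contact_force: [0.1, 0.8, -0.6]
width: 0.0164
gripper_force: 59.5
```

Run:
```python
from h import *
w=calibration("wrist");s=get_state();im=get_image("wrist");save("w3",im)
np.savez("w3.npz",**{k:np.array(v) for k,v in w.items()})
print(s["clock"],s["position"],s["width"],s["contact_force"])
print(proj(w,[[.5238,.3108,.03],[*s["position"][:2],.03]]),proj(w,s["position"]-[0,0,.035]))
```

```text
5.3667 [0.52469451 0.31047879 0.10210125] 0.0164124716314763 [ 0.06385541  0.84896625 -0.55675062]
[[318.91336274 252.09032869]
 [320.62536465 252.56708144]] [[320.20700527 279.05754903]]
```

View pics/w3.png

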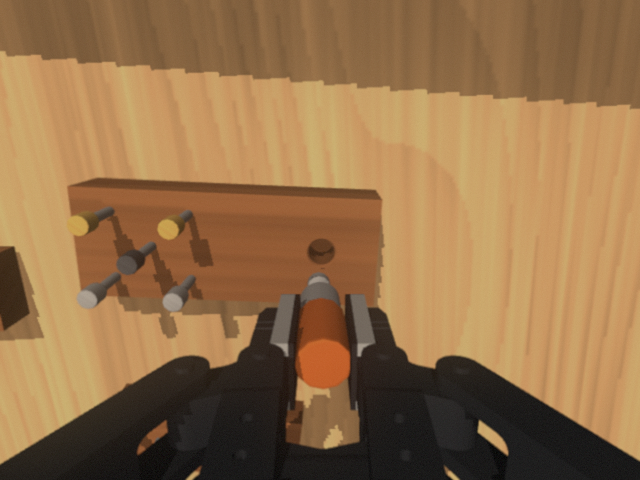

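The hole is at (321,251), within 1 mm of the point under the pin, so I'm lowering.

Request:
apply_moves:
  steps: [0,0.1,-1.5,0,0,0.1,-3,0,0,0.1,-3.6,0,0,0.1,-4.2,0,0,0.1,-4.7,0,0,0.1,-5.2,0,0,0.1,-5.4,0,0,0.1,-5.4,0]

```text
clock: 6.08
position: [0.5245, 0.3116, 0.0481]
ee_rot: [-0.0, 0.727, 0.686, -0.0]
contact_force: [-0.7, 0.0, 0.5]
width: 0.0164
gripper_force: 59.5
```

Request:
apply_moves:
  steps: [0,0,-0.1,0,0,0,-0.2,0,0,0,-0.3,0,0,0,-0.3,0]

```text
clock: 6.42
position: [0.5246, 0.3117, 0.0453]
ee_rot: [0.0, 0.727, 0.686, 0.0]
contact_force: [0.0, 0.4, 0.3]
width: 0.0162
gripper_force: 59.5
```

Request:
apply_moves:
  steps: [0,0,-0.1,0,0,0,-0.2,0,0,0,-0.2,0,0,0,-0.2,0]

```text
clock: 6.75
position: [0.5248, 0.3118, 0.0446]
ee_rot: [0.0, 0.727, 0.686, 0.0]
contact_force: [-1.2, -0.4, 6.2]
width: 0.0166
gripper_force: 60.7
```

Contact comes at the expected depth, with the collar resting on the stand. Next I release and rise.

Request:
apply_moves:
  steps: [0,0,0,0,0,0,0,0,0,0,0,0,0,0,0,0,0,0,0,0]
  jaw: 100

```text
clock: 7.17
position: [0.5246, 0.3116, 0.0431]
ee_rot: [-0.0, 0.727, 0.686, -0.0]
contact_force: [-0.2, 0.1, 0.8]
width: 0.0519
gripper_force: 0.0
```

Request:
apply_moves:
  steps: [0,0,1,0,0,0,3,0,0,0,6,0,0,0,9.5,0,0,0,9.5,0,0,0,9.5,0]

```text
clock: 7.67
position: [0.5264, 0.3125, 0.1417]
ee_rot: [0.001, 0.727, 0.686, 0.003]
contact_force: [-0.9, -1.0, -0.5]
width: 0.052
gripper_force: 0.0
```

Run:
```python
from h import *
w=calibration("wrist");s=get_state();im=get_image("wrist");save("w4",im)
print(s["clock"],s["position"],s["width"],s["contact_force"])
p=[.5247,.3114];print(proj(w,[[*p,.076],[*p,.046],[*p,.03]]))
```

```text
7.6667 [0.52636684 0.31251581 0.14165672] 0.05197630838514336 [-0.92287609 -1.04011684 -0.49431136]
[[316.64355465 259.14369722]
 [317.03230329 242.16402935]
 [317.20488997 234.61960831]]
```

View pics/w4.png

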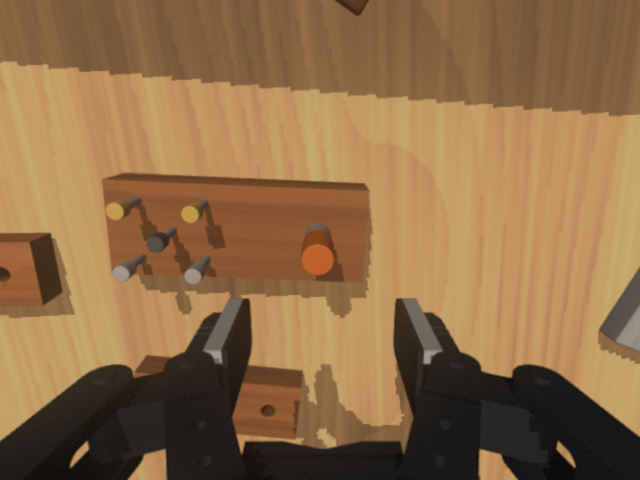

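The pin stands upright and fully down: its head top at (317,259) matches the prediction for z = 76 mm. On to the stop.

Request:
apply_moves:
  steps: [0.3,-3.5,0,0,0.7,-7.5,0,0,1,-11.5,0,0,1.3,-15.5,0,0,1.7,-19.5,0,0,2,-23.5,0,0,2.3,-27.5,0,0,2.7,-31.5,0,0]

```text
clock: 8.38
position: [0.55, -0.005, 0.1369]
ee_rot: [-0.001, 0.727, 0.686, -0.001]
contact_force: [1.7, 1.4, 0.4]
width: 0.052
gripper_force: 0.0
```

Request:
apply_moves:
  steps: [0.4,-4,0,0,0.8,-8,0,0,1.2,-12.6,0,0,1.2,-12.6,0,0,1.2,-12.6,0,0,1.2,-12.6,0,0]

```text
clock: 8.88
position: [0.5625, -0.1288, 0.137]
ee_rot: [-0.002, 0.728, 0.686, -0.0]
contact_force: [-0.0, 1.1, -0.3]
width: 0.0517
gripper_force: 0.0
```

Run:
```python
from h import *
w=calibration("wrist");s=get_state();im=get_image("wrist");save("w5",im)
np.savez("w5.npz",**{k:np.array(v) for k,v in w.items()})
print(s["clock"],s["position"],s["width"],s["contact_force"],np.degrees(Rot(s["ee_rot"]).as_euler("ZYX"))[0])
p=[.5653,-.1284];print(proj(w,[[*p,.09],[*p,.0975]]))
```

```text
8.8833 [ 0.56250184 -0.12881277  0.1370013 ] 0.05172317533411588 [-0.01228205  1.0718314  -0.33590775] 86.59413441655917
[[326.39479685 268.52540502]
 [326.4860796  274.32202677]]
```

View pics/w5.png

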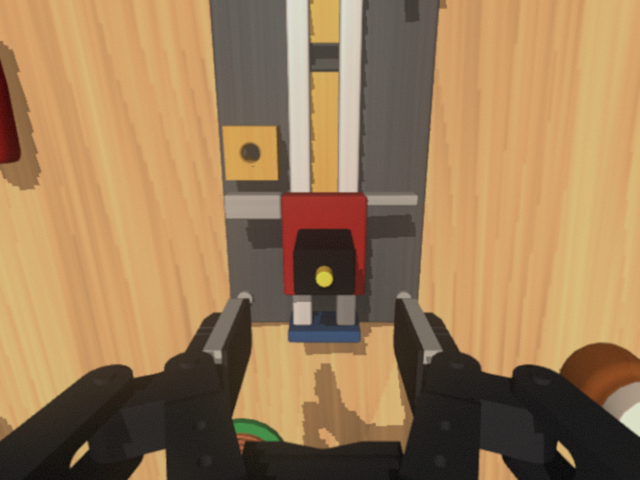

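The rod top is at (324,279), so the block centre is about 1 mm lower in x and 2 mm lower in y than predicted. The notch is at (324,56).

Run:
```python
from h import *
w=dict(np.load("w5.npz"))
r=back(w,324,279,.0975);b=back(w,324.5,294,.09);n=back(w,324,57,.030);n2=back(w,324,57,.034);k=back(w,250,152,.034)
a=np.radians(-3.33);Ri=np.array([[np.cos(a),np.sin(a)],[-np.sin(a),np.cos(a)]])
for p in(b,n,n2,k):print(p,Ri@(p-r)[:2])
print(r)
```

```text
[ 0.56362457 -0.14148683  0.09      ] [ 0.00023121 -0.01085681]
[ 0.57006161 -0.0289418   0.03      ] [0.00012001 0.1018721 ]
[ 0.57003443 -0.02939069  0.034     ] [0.00011894 0.10142239]
[ 0.52510884 -0.07644845  0.034     ] [-0.04199736  0.0518345 ]
[ 0.56402439 -0.13063492  0.0975    ]
```

Request:
apply_moves:
  steps: [0.1,-0.1,-2.5,0,0.1,-0.1,-5,0,0.1,-0.1,-7,0,0.1,-0.1,-8.3,0,0.1,-0.1,-8.3,0,0.1,-0.1,-8.3,0]

```text
clock: 9.43
position: [0.5639, -0.1283, 0.0547]
ee_rot: [-0.001, 0.727, 0.687, -0.0]
contact_force: [0.8, -0.9, -0.8]
width: 0.0518
gripper_force: 0.0
```

Request:
apply_moves:
  steps: [0,0,0,0,0,0,0,0,0,0,0,0,0,0,0,0,0,0,0,0]
  jaw: 255
  newtons: 60

```text
clock: 9.85
position: [0.5632, -0.1295, 0.0568]
ee_rot: [-0.001, 0.727, 0.686, -0.0]
contact_force: [-5.1, 3.0, 5.7]
width: 0.0292
gripper_force: 61.0
```

Request:
apply_moves:
  steps: [0.1,1,0,0,0.1,2,0,0,0.2,3,0,0,0.2,4,0,0,0.3,5,0,0,0.35,6,0,0,0.4,7,0,0,0.45,8,0,0]

```text
clock: 10.52
position: [0.5677, -0.0517, 0.0568]
ee_rot: [0.001, 0.727, 0.687, -0.002]
contact_force: [-5.7, -6.2, 5.0]
width: 0.0292
gripper_force: 60.9
```

Request:
apply_moves:
  steps: [0.03,0.4,0,0,0.05,0.8,0,0,0.05,0.8,0,0,0.05,0.8,0,0]

```text
clock: 10.85
position: [0.5683, -0.0419, 0.0568]
ee_rot: [-0.001, 0.727, 0.687, -0.001]
contact_force: [-4.7, 0.2, 5.1]
width: 0.0291
gripper_force: 61.0
```

Request:
apply_moves:
  steps: [0.02,0.3,0,0,0.02,0.5,0,0,0.03,0.5,0,0]

```text
clock: 11.1
position: [0.5686, -0.0373, 0.0568]
ee_rot: [-0.0, 0.727, 0.687, -0.001]
contact_force: [-4.7, -0.7, 6.3]
width: 0.0295
gripper_force: 61.0
```

Request:
apply_moves:
  steps: [0,0.2,0,0,0,0.2,0,0,0,0.2,0,0]

```text
clock: 11.35
position: [0.5687, -0.035, 0.0568]
ee_rot: [-0.001, 0.727, 0.686, -0.0]
contact_force: [-5.8, 1.3, 7.0]
width: 0.0291
gripper_force: 61.0
```

Request:
apply_moves:
  steps: [0,0.2,0,0,0,0.2,0,0,0,0.2,0,0]

```text
clock: 11.6
position: [0.5688, -0.033, 0.0568]
ee_rot: [-0.0, 0.727, 0.686, -0.0]
contact_force: [-3.7, -0.1, 6.4]
width: 0.0292
gripper_force: 61.0
```

Request:
apply_moves:
  steps: [0.01,0.2,0,0,0.01,0.2,0,0,0.01,0.2,0,0]

```text
clock: 11.85
position: [0.569, -0.0302, 0.0568]
ee_rot: [-0.001, 0.727, 0.686, 0.0]
contact_force: [-3.5, 3.8, 6.4]
width: 0.0294
gripper_force: 61.0
```

Request:
apply_moves:
  steps: [0,0.1,0,0,0,0.1,0,0,0,0.1,0,0]

```text
clock: 12.1
position: [0.5691, -0.0286, 0.0568]
ee_rot: [-0.001, 0.727, 0.686, 0.001]
contact_force: [-4.0, 4.7, 5.8]
width: 0.0292
gripper_force: 61.0
```

Request:
apply_moves:
  steps: [0,0.1,0,0,0,0.1,0,0,0,0.1,0,0]

```text
clock: 12.35
position: [0.5691, -0.0276, 0.0568]
ee_rot: [-0.001, 0.727, 0.686, 0.001]
contact_force: [-4.2, 4.9, 4.5]
width: 0.029
gripper_force: 61.0
```

Request:
apply_moves:
  steps: [0,0.1,0,0,0,0.1,0,0,0,0.1,0,0]

```text
clock: 12.6
position: [0.5691, -0.0269, 0.0568]
ee_rot: [-0.001, 0.727, 0.686, 0.0]
contact_force: [-3.5, 3.0, 5.7]
width: 0.0292
gripper_force: 61.0
```

Request:
apply_moves:
  steps: [0,0.1,0,0,0,0.1,0,0,0,0.1,0,0]

```text
clock: 12.85
position: [0.5692, -0.0267, 0.0568]
ee_rot: [-0.0, 0.727, 0.686, -0.0]
contact_force: [-4.2, 1.2, 6.0]
width: 0.0292
gripper_force: 60.9
```

Request:
apply_moves:
  steps: [0,0.05,0,0,0,0.05,0,0,0,0.05,0,0,0,0.05,0,0]

```text
clock: 13.18
position: [0.5692, -0.0266, 0.0568]
ee_rot: [-0.0, 0.727, 0.686, -0.0]
contact_force: [-3.9, 0.4, 5.1]
width: 0.0293
gripper_force: 60.9
```

Run:
```python
from h import *
w=calibration("wrist");s=get_state();im=get_image("wrist")
np.savez("w6.npz",**{k:np.array(v) for k,v in w.items()})
print(s["position"],s["contact_force"])
p=[*s["position"][:2]];print(proj(w,[[*p,.09],[*p,.093],[*p,.0975]]))
save("w6",cv2.resize(im[180:440,190:450],None,fx=2.2,fy=2.2,interpolation=cv2.INTER_CUBIC))
w5=cv2.cvtColor(cv2.imread("pics/w5.png"),cv2.COLOR_BGR2RGB)
```

```text
[ 0.56915805 -0.02664606  0.05675692] [-3.88162458  0.39404056  5.12325642]
[[318.69460396 367.33076362]
 [318.59451301 373.40203512]
 [318.43504937 383.07283796]]
```

View pics/w6.png

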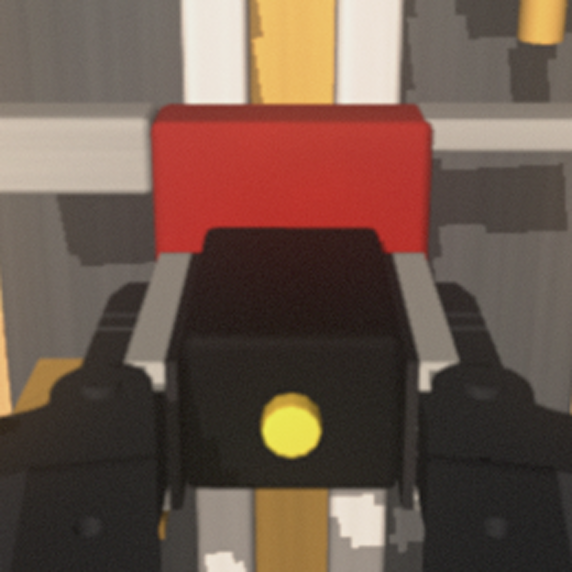

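The rod's top disc at (291,426) sits only about 12 zoomed px (5.5 px) from the block top's centre. That makes it about 3 mm proud, so the ball is at the bottom of the notch. The side force is about 0 and the grip holds, so I'm handing in.

```bash
python3 -c "
from rig import *
print(sign_off())"
```

```text
the job is handed in; nothing more can be done
None
```

The lock pin is parked upright and fully down in the large stand's free hole, and the job was handed in with the red stop held still in the fingers at the notch; the clock read about 13 s of the 67 s allowed.

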